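Strip the boot scraper's axle into the parts tray

ROBOT

A 6-joint arm with a two-finger parallel gripper is mounted at the origin on the work surface. World frame = base frame: x ahead of the robot, y to its left, z up, the work surface at z = 0. Lengths are in m, angles in degrees, forces in N, time in s.
With the tool pointing down it reaches from about 0.375 to 0.975 m from the base axis. Payload 3.8 kg.
Tool frame: the origin (TCP) lies between the finger pads; the fingertips stand 14 mm ahead of it and the grasp point (between the pads) lies 5 mm behind it (r.finger_overhang is the distance from the TCP to the fingertips, in m); z points along the fingers, y is the line along which they close (so a half turn about z gives the same grasp; the last joint's range is limited). The gripper opens to 88 mm and grips with 3 to 60 N. Pads are 18 mm wide; open, the fingers measure 123 mm over their backs; the gripper's body (75 mm by 187 mm) begins 45 mm behind the grasp point.
Start: joints at [-73.276, 15.12, 91.902, -0, 72.978, -2.114], TCP at [0.218, -0.639, 0.253] pointing down, gripper open.
Joint ranges: [-150.88, 150.88], [-54.13, 125.18], [17.81, 147.31], [-75.09, 255.09], [0, 152.58], [-146.25, 146.25]. Speed limits (degrees/s): [147.25, 147.25, 180, 180, 180, 180].

INTERFACE

Orientations are given as [roll, pitch, yaw] about the fixed x, y, z axes, in that order (R = Rz(yaw) Ry(pitch) Rx(roll)).
In Python, from cell import r, viewer, workorder gives the robot as it stands. The module is installed in compiled form; this text tells all that it offers.
- The arm moves only by the shell command python3 -m pendant 'ROWS' [OPENING]. ROWS is JSON, one flat list of numbers, 6 for each row, row after row: the shift along the world's x, y, z each as a share of 0.2 m, from -1 to 1, then the turn, a rotation vector about the world's x, y, z each as a share of 90 degrees, from -1 to 1. In form: [tx, ty, tz, rx, ry, rz, tx, ty, tz, rx, ry, rz, ...]. A call has 1 to 10 rows; each row is the pose to reach, as a shift and turn from the pose commanded when the call began; what a row does not reach only later rows make up. A row lasts 1/12 s, in which the tool goes at most 41.7 mm and 7.16 degrees, less where a joint would pass 70% of its speed; a pose out of reach is approached as far as the arm can. A call with a number of a shift or a turn outside -1 to 1 is refused whole. A call with a gripper value outside its range is refused whole. OPENING is the closure in counts, from 0 (fully open) to 255 (shut), set as the call begins (- or left out, the last holds). The fingers move at their own pace and stop on an object; the grip force is fixed at half the most. Time passes only in rows, so rows that repeat a pose let the fingers close. It gives the time, the measured TCP pose, the force, the opening and the grip force at its end, in the units of the state.
- r.get_state(): the state, without advancing time (a new reading comes with each control period).
- viewer.camera(name): name is "side" or "top" or "wrist"; returns a dict with "pixels" (480x640x3 uint8, red, green, blue), "camera_matrix" (3x3 intrinsics, pixels), "position" and "rotation" of the camera in the world. Camera axes: x right, y down, z forward; pixel columns grow to the right and rows downward; lengths in m; the calibration is good to about 2 mm. A picture is of the moment at which its call begins. There is no depth.
- workorder.job_done(): hands the job in; it is judged then, once.
The state is a dict: "time": time; "joints": joint angles; "qvel": joint speeds; "tau": joint torques, N m; "ee_pos": TCP position; "ee_rot": TCP orientation; "wrist_force": force on the tool from outside, world axes, zero at the start; "moment": the same for the moment, N m; "finger_gap": opening from 0.0 (shut) to 1.0 (fully open); "gripper_force": force on a finger pad.
Only numpy, scipy, OpenCV 4.12 (cv2) and the standard library are available. Lean on these libraries where they do the work, as an engineer would, in place of code of your own. Each camera call takes 0.05 s, during which the arm holds its last target. There are 200 camera calls.

TASK

Strip the free end of the boot scraper's axle for oiling: push the stop collar over the spring catch and off the end of the axle, slide it down the sloped parts tray and press it home until you feel it firmly against the back stop, then do the same with the two flanged spacers one at a time, outer one first, each pressed home against the piece before it. Push the pieces along with open fingers instead of squeezing them, press firmly but never ram them, and leave the shoe-care things and the wrench where they are and the bell unrung.

Things in the scene. Friction and masses are not known exactly. Their poses are not given: they have to be found in the camera images.
- scraper: Black cast iron boot scraper, fixed. Origin: on the step below the axle, in the plane of the near drum's outer end face. Its -y is the way off the axle. The axle is horizontal, along y, at height 135 mm, x = 0. Drum (about 100 mm diameter) and, over it, a mud hood (170 to 215 mm high, 70 mm either side of the axle, from y = 12 mm on) lie to +y: a broad hand close to the drum can strike the hood.
- axle_root (a point): Centre of the outer face of the 32 mm diameter thrust boss that stands 12 mm out from the drum; here the fixed 18 mm steel axle comes out.
- axle_end (a point): Centre of the free end of the axle, 170 mm from the root. Between 8 and 20 mm inboard of this end a brass leaf-spring catch stands 3 mm out of the axle's top; each piece goes over it with a steady push of roughly 8 to 18 N along the axle.
- collar: Steel stop collar, about 0.4 kg, outermost on the axle. Origin: on the bore axis at its outer end face; +y runs along the bore towards the drum. Spool shape, 46 mm long: two flanges 60 mm diameter, 7 mm thick (y 0 to 7 and 39 to 46 mm), between them a waist 32 mm diameter, 32 mm long; bore 20.5 mm, loose on the axle. 
- spacer_brass: Brass flanged spacer, about 0.37 kg, same shape, size, origin and axes as the collar, loose on the axle between collar and boss; it may be the outer or the inner one of the two. The pieces stand 0.5 to 6 mm apart.
- spacer_black: Black flanged spacer, otherwise like the brass one, in the other of the two places on the axle.
- tray: Green sloped parts tray, fixed, in line with the axle. Origin on the step; +y is uphill to the scraper. Floor 74 mm high at y = 0, climbs at 10 degrees to y = 156 mm, under the axle end; rails 66 mm apart, 6 mm high. The upright back stop, 62 mm high, square to the floor, is clamped with its face anywhere from y = 0 to -36 mm: its setting is not given. Pieces lie with their axis 30 mm off it, stay where left, tip if pushed high up.
- polish_box: Japanned tin shoe polish box, 99 x 69 x 38 mm, bystander. Origin: centre of its underside.
- shoehorn: Ivory-coloured resin shoehorn, 170 x 40 x 7 mm, bystander. Origin: under its middle.
- shoe_brush: Wooden shoe brush, 130 x 46 x 40 mm, bystander. Origin: centre of its underside.
- cream_jar: Brown cream jar with brass cap, 60 mm wide, 55 mm high, bystander. Origin: centre of its underside.
- oil_can: Small brass oil can, 72 mm wide, spout to 125 mm high, bystander. Origin: centre of its underside.
- wrench: Steel wrench 160 mm long lying on the step, bystander. Origin: under its middle.
- bell (a joint): Bell push (ivory button, silver plate, on a walnut block): 0 = not pressed, 0.005 m = fully pressed.
Mind the look-alikes: they are no part of the job. Leave any blue or pink look-alike of the spacer_black alone.

How it is judged (in metres and radians):
On the way, in this order (a step that is already met when the one before it is completed fails the run):
1. the collar lies in the tray, pressed home against the back stop, while both spacers are still on the axle (y of collar in the frame of tray between -0.047 and 0 m and angle between the y axis of collar and the y axis of tray, either way round below 0.3 rad and z of collar in the frame of tray below 0.13 m and contact force between collar and tray above 8 N and y of each of spacer_brass, spacer_black in the frame of scraper above -0.165 m and z of each of spacer_brass, spacer_black in the frame of scraper above 0.125 m), for 0.1 s.
2. the outer spacer lies pressed home against the collar while the inner one is still on the axle (y of collar in the frame of tray between -0.047 and 0 m and angle between the y axis of collar and the y axis of tray, either way round below 0.3 rad and z of collar in the frame of tray below 0.13 m and ((y of spacer_brass in the frame of collar between 0.04 and 0.051 m and angle between the y axis of spacer_brass and the y axis of tray, either way round below 0.3 rad and z of spacer_brass in the frame of tray below 0.13 m and contact force between spacer_brass and collar above 2.5 N and y of spacer_black in the frame of scraper above -0.165 m and z of spacer_black in the frame of scraper above 0.125 m) or (y of spacer_black in the frame of collar between 0.04 and 0.051 m and angle between the y axis of spacer_black and the y axis of tray, either way round below 0.3 rad and z of spacer_black in the frame of tray below 0.13 m and contact force between spacer_black and collar above 2.5 N and y of spacer_brass in the frame of scraper above -0.165 m and z of spacer_brass in the frame of scraper above 0.125 m))), for 0.1 s.
3. the inner spacer lies pressed home against the outer one (y of collar in the frame of tray between -0.047 and 0 m and angle between the y axis of collar and the y axis of tray, either way round below 0.3 rad and z of collar in the frame of tray below 0.13 m and ((y of spacer_brass in the frame of collar between 0.04 and 0.051 m and angle between the y axis of each of spacer_brass, spacer_black and the y axis of tray, either way round below 0.3 rad and z of each of spacer_brass, spacer_black in the frame of tray below 0.13 m and y of spacer_black in the frame of spacer_brass between 0.04 and 0.051 m and contact force between spacer_black and spacer_brass above 2.5 N) or (y of spacer_black in the frame of collar between 0.04 and 0.051 m and angle between the y axis of each of spacer_black, spacer_brass and the y axis of tray, either way round below 0.3 rad and z of each of spacer_black, spacer_brass in the frame of tray below 0.13 m and y of spacer_brass in the frame of spacer_black between 0.04 and 0.051 m and contact force between spacer_brass and spacer_black above 2.5 N))), for 0.1 s.
At the end, for the whole second after the job is handed in: Collar, first spacer and second spacer lie in a row on the tray floor, axes down the slope (within 0.3 rad of level along the tray): collar at the back stop (outer face within the stop's range of settings), gaps between pieces at most 5 mm, all at rest (y of collar in the frame of tray between -0.047 and 0 m and angle between the y axis of collar and the y axis of tray, either way round below 0.3 rad and z of collar in the frame of tray below 0.13 m and ((y of spacer_brass in the frame of collar between 0.04 and 0.051 m and angle between the y axis of each of spacer_brass, spacer_black and the y axis of tray, either way round below 0.3 rad and z of each of spacer_brass, spacer_black in the frame of tray below 0.13 m and y of spacer_black in the frame of spacer_brass between 0.04 and 0.051 m) or (y of spacer_black in the frame of collar between 0.04 and 0.051 m and angle between the y axis of each of spacer_black, spacer_brass and the y axis of tray, either way round below 0.3 rad and z of each of spacer_black, spacer_brass in the frame of tray below 0.13 m and y of spacer_brass in the frame of spacer_black between 0.04 and 0.051 m)) and linear speed of each of collar, spacer_brass, spacer_black below 0.02 m/s); the robot touches nothing.
It fails at once if a shoe-care thing or tool is moved more than 20 mm (distance of any of polish_box, shoehorn, shoe_brush, cream_jar, oil_can, wrench from where it was at the start of the episode above 0.02 m).
It fails at once if the bell is rung (value of joint bell above 0.003 m).
It fails at once if the fingers pinch, push or ram a piece with more than 45 N in all (contact force between the fingers and collar above 45 N or contact force between the fingers and spacer_brass above 45 N or contact force between the fingers and spacer_black above 45 N).
It also fails if it takes over 72 s, if anything falls off the work surface, if the arm or the gripper's body presses on something with over 40 N, if the wrist force passes 120 N, or if a joint passes its speed limit or range.

## Working session

There is one attempt and no reset: what is moved stays moved. The work goes in short steps, Python scripts to look and compute and a shell command to move; the robot and the scene stay as the last step left them, time stands still between calls to the robot, and variables do not carry over. Pictures are saved under pics/ and viewed, at most 10 in all, crops included, and the job is handed in when it is done.

```bash
mkdir -p pics
python3 - <<'E'
from cell import r, viewer
import cv2,numpy as np,pickle
print(r.get_state())
for n in("side","top","wrist"):
    c=viewer.camera(n); pickle.dump(c,open(n+".pkl","wb"))
    cv2.imwrite(f"pics/{n}0.png",c["pixels"][:,:,::-1]); print(n,c["camera_matrix"].tolist(),c["position"],np.array(c["rotation"]).tolist())
E
```

```text
{'time': 0.0, 'joints': array([-7.32742731e+01,  1.51664164e+01,  9.19800260e+01,  1.08417120e-03,
        7.29792213e+01, -2.11374764e+00]), 'qvel': array([-0.06325505, -0.10118574,  0.01724124,  0.03280802, -0.0434713 ,
        0.00017549]), 'tau': array([ 7.67871443e-04, -5.02104807e+01, -3.56874526e+01,  7.27360882e-02,
        2.93711526e-02, -1.48622507e-04]), 'ee_pos': array([ 0.21778213, -0.63818143,  0.25143182]), 'ee_rot': array([-1.79874460e+02, -5.67018941e-03,  1.88391498e+01]), 'wrist_force': array([ 0.23957321, -0.16577669,  0.10233912]), 'moment': array([-0.023274  ,  0.03582823,  0.02580555]), 'gripper_force': 0.0, 'finger_gap': 1.0029134823554553}
side [[437.7681328057797, 0.0, 319.310249452042], [0.0, 437.7681328057797, 240.1724319651305], [0.0, 0.0, 1.0]] [-0.09426981  0.56302135  0.68131893] [-121.03670615210783, -1.232652401918441, -134.07083398991128]
top [[625.025868143382, 0.0, 310.19464485454847], [0.0, 625.025868143382, 235.91410901320828], [0.0, 0.0, 1.0]] [ 0.41747716 -0.0773094   1.33707887] [-173.83082201359943, -1.162609365383193, -91.582337199117]
wrist [[356.7288885057883, 0.0, 316.9296943498222], [0.0, 356.7288885057883, 246.78467701941548], [0.0, 0.0, 1.0]] [ 0.29332752 -0.61191871  0.38333204] [162.08371453941407, 0.11677133367052675, -71.13574868534644]
```

View pics/top0.png

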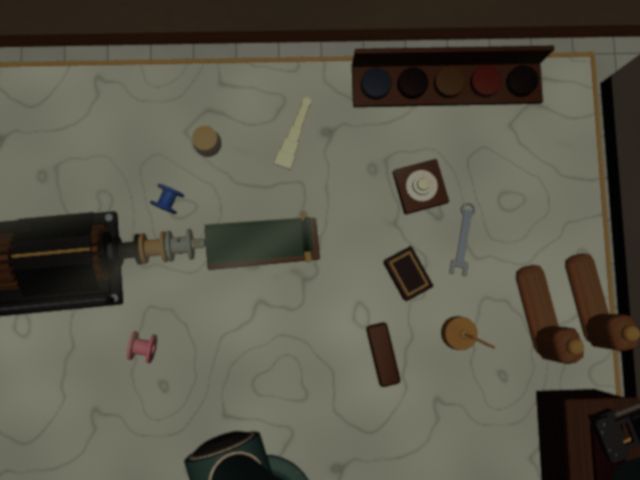

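View pics/side0.png

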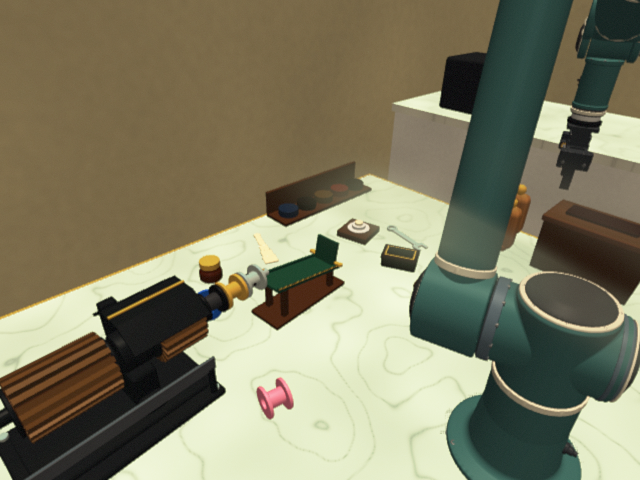

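Top view: drum and hood sit at left. On the axle are black (~(122,250)), brass (~(152,247)) and steel collar (~(180,244)), so brass is the outer spacer. The tray runs from (205,243) to the back stop near (305,238).
Look-alikes: the blue spool (166,198) and pink spool (141,347) are loose on the step, so I leave them alone. The bell (423,185) is beyond the tray.

```bash
cat > h.py <<'E'
import numpy as np,pickle,cv2
from scipy.spatial.transform import Rotation as R
def ray(c,u,v):
    K=np.array(c["camera_matrix"]);d=np.linalg.solve(K,[u,v,1.]);d=R.from_euler("xyz",c["rotation"],degrees=True).as_matrix()@d
    return np.array(c["position"]),d
def plane(c,u,v,z):
    p,d=ray(c,u,v);return p+d*(z-p[2])/d[2]
def proj(c,P):
    q=R.from_euler("xyz",c["rotation"],degrees=True).as_matrix().T@(np.array(P)-c["position"]);q=np.array(c["camera_matrix"])@q;return q[:2]/q[2]
E
python3 - <<'E'
from h import *
c=pickle.load(open("top.pkl","rb"));s=pickle.load(open("side.pkl","rb"))
for n,u,v,z in[("hoodcorner",118,213,.2),("hoodcorner2",122,303,.2),("boss",133,249,.135),("black",122,250,.135),("brass",152,247,.135),("collar",180,244,.135),("axleend",206,242,.135),("jar",205,140,.05),("bell",423,185,.03),("box",408,273,.03),("brush",382,354,.03),("horn",293,133,.0)]:print(n,plane(c,u,v,z).round(4))
a=c["pixels"][195:295,90:330,::-1];cv2.imwrite("pics/topc.png",cv2.resize(np.clip(a*1.6,0,255).astype("uint8"),None,fx=3.3,fy=3.3,interpolation=2))
a=s["pixels"][220:330,190:350,::-1];cv2.imwrite("pics/sidec.png",cv2.resize(a,None,fx=5,fy=5,interpolation=2))
E
```

```text
hoodcorner [0.5907 0.246  0.2   ]
hoodcorner2 [0.427 0.238 0.2  ]
boss [0.5301 0.2355 0.135 ]
black [0.5287 0.2565 0.135 ]
brass [0.533  0.1992 0.135 ]
collar [0.5374 0.1456 0.135 ]
axleend [0.54   0.0957 0.135 ]
jar [0.7639 0.108  0.05  ]
bell [ 0.661 -0.351  0.03 ]
box [ 0.4746 -0.3107  0.03  ]
brush [ 0.3089 -0.2493  0.03  ]
horn [ 0.7888 -0.077   0.    ]
```

View pics/topc.png

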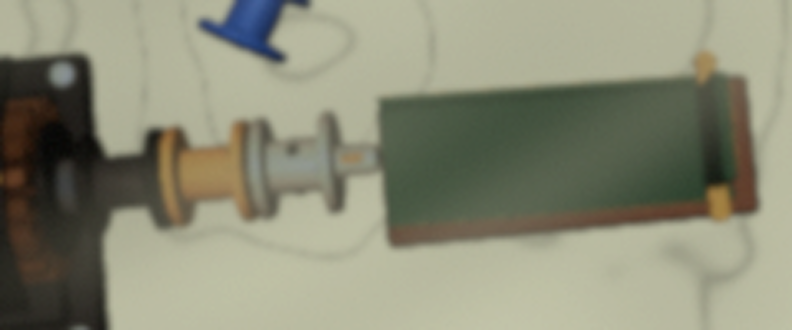

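View pics/sidec.png

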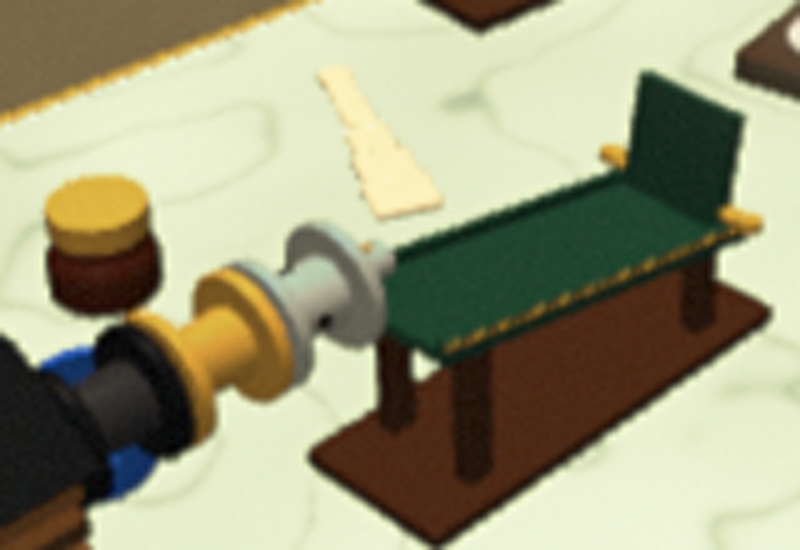

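Crop check: steel collar outermost, with flange centres at crop (330,162) and (262,168). Next comes brass (242,170)/(174,177), then black, whose outer flange is at (155,178). The stop face is near crop x≈705. Now the axle line, tray line and waist positions.

Run:
```python
from h import *
c=pickle.load(open("top.pkl","rb"));s=pickle.load(open("side.pkl","rb"))
f=lambda u,v:(90+u/3.3,195+v/3.3)
P=[plane(c,*f(u,v),.135) for u,v in[(330,162),(262,168),(242,170),(174,177),(378,157),(155,178)]]
for p in P:print(p.round(4))
P=np.array(P);k=np.polyfit(P[:,1],P[:,0],1);print("axle x=",k,"deg",np.degrees(np.arctan(k[0])))
for n,u,v,z in[("tUL",380,98,.106),("tLL",388,222,.106),("tUR",707,78,.08),("tLR",718,205,.08),("stop top L",697,85,.135),("stop topR",722,184,.135)]:print(n,plane(c,*f(u,v),z).round(4))
# triangulate via side
g=lambda u,v:(190+u/5,220+v/5)
def tri(a,b):
    p,d=ray(c,*a);q,e=ray(s,*b);t=np.linalg.lstsq(np.c_[d,-e],q-p,rcond=None)[0];return (p+d*t[0]+q+e*t[1])/2,np.linalg.norm(p+d*t[0]-q-e*t[1])
print("axle end",tri(f(378,157),g(393,258)))
print("collar top outer flange",tri(f(330,162),g(335,283)))
print("stop proj?")
for y in(-.2,-.19,-.18,-.17,-.16):pass
# stop face foot in side image: left (628,180) right(712,222) crop
for z in(.07,.074):
    print("stopfoot",plane(s,*g(628,180),z).round(4),plane(s,*g(712,222),z).round(4))
for u in(648,742):pass
print("stop top tri",tri(f(697,85),g(645,72)),tri(f(722,184),g(742,118)))
print("tray end side",plane(s,*g(440,355),.101).round(4))
```

```text
[0.5368 0.1264 0.135 ]
[0.5343 0.1659 0.135 ]
[0.5334 0.1775 0.135 ]
[0.5303 0.2169 0.135 ]
[0.539  0.0985 0.135 ]
[0.53   0.2279 0.135 ]
axle x= [-0.07012195  0.54580847] deg -4.011126296239883
tUL [0.5774 0.1012 0.106 ]
tLL [0.5029 0.0972 0.106 ]
tUR [ 0.5882 -0.0955  0.08  ]
tLR [ 0.5098 -0.1001  0.08  ]
stop top L [ 0.5767 -0.0887  0.135 ]
stop topR [ 0.518  -0.1018  0.135 ]
axle end (array([0.53608241, 0.0955976 , 0.13219328]), np.float64(0.009097654606778647))
collar top outer flange (array([0.53524308, 0.1248886 , 0.13317122]), np.float64(0.004981026958679423))
stop proj?
stopfoot [ 0.5767 -0.0916  0.07  ] [ 0.521  -0.0962  0.07  ]
stopfoot [ 0.5723 -0.0873  0.074 ] [ 0.517  -0.0919  0.074 ]
stop top tri (array([ 0.57305104, -0.0917976 ,  0.13612499]), np.float64(0.009362335913063013)) (array([ 0.51592531, -0.10395925,  0.13015801]), np.float64(0.006446263429402007))
tray end side [0.4974 0.0964 0.101 ]
```

```bash
python3 -m pendant '[0.4,0.98,0.25,0,0,0.209,0.4,0.98,0.25,0,0,0.209,0.4,0.98,0.25,0,0,0.209,0.4,0.98,0.25,0,0,0.209,0.4,0.98,0.25,0,0,0.209,0.4,0.98,0.25,0,0,0.209]' 133
python3 -m pendant '[0.4,0.98,0,0,0,0.209,0.4,0.98,0,0,0,0.209,0.4,0.98,0,0,0,0.209,0.4,0.98,0,0,0,0.209,0.4,0.98,0,0,0,0.209,0.4,0.98,0,0,0,0.209]'
python3 -m pendant '[0.4,0.98,0,0,0,0.209,0.4,0.98,0,0,0,0.209,0.4,0.98,0,0,0,0.209,0.4,0.98,0,0,0,0.209,0.4,0.98,0,0,0,0.209,0.4,0.98,0,0,0,0.209]'
python3 -m pendant '[0.4,0.98,0,0,0,0.209,0.4,0.98,0,0,0,0.209,0.4,0.98,0,0,0,0.209,0.4,0.98,0,0,0,0.209,0.4,0.98,0,0,0,0.209,0.4,0.98,0,0,0,0.209,0.4,0.98,0,0,0,0.209]'
```

```text
time: 0.65
ee_pos: [0.2997, -0.4387, 0.3044]
ee_rot: [179.9, -0.1, 37.8]
wrist_force: [0.0, -0.3, -0.4]
finger_gap: 0.57
gripper_force: 0.0
time: 1.15
ee_pos: [0.3795, -0.2419, 0.3025]
ee_rot: [-180.0, -0.2, 56.8]
wrist_force: [-0.1, -0.4, -0.0]
finger_gap: 0.484
gripper_force: 0.0
time: 1.65
ee_pos: [0.4598, -0.0461, 0.3025]
ee_rot: [180.0, -0.2, 75.6]
wrist_force: [0.4, -0.0, -0.3]
finger_gap: 0.477
gripper_force: 0.0
time: 2.23
ee_pos: [0.5387, 0.1458, 0.3018]
ee_rot: [-179.9, 0.1, 94.2]
wrist_force: [-0.8, -0.1, 0.2]
finger_gap: 0.479
gripper_force: 0.0
```

```bash
python3 -m pendant '[-0.012,0,-0.3,0.055,0.004,0,-0.012,0,-0.4,0.111,0.008,0,-0.012,0,-0.4,0.111,0.008,0,-0.012,0,-0.4,0.111,0.008,0,-0.012,0,-0.4,0.111,0.008,0]'
python3 - <<'E'
from h import *
from cell import r,viewer
c=viewer.camera("wrist");pickle.dump(c,open("wrist.pkl","wb"))
im=np.ascontiguousarray(c["pixels"][:,:,::-1]);
for P in[(.5356,.146,.135),(.539,.0985,.135),(.5323,.197,.135)]:
    u=proj(c,P);print(u);cv2.drawMarker(im,tuple(int(x) for x in u),(0,0,255),0,12)
cv2.imwrite("pics/w1.png",im);print(c["position"],c["rotation"])
E
```

```text
time: 2.65
ee_pos: [0.5365, 0.1436, 0.2243]
ee_rot: [179.9, -9.9, 94.0]
wrist_force: [0.4, 0.3, -0.1]
finger_gap: 0.477
gripper_force: 0.0
[315.8893347  278.87210297]
[316.06959271 346.65662278]
[316.22380888 201.78347394]
[0.53193522 0.2004332  0.36800401] [ 1.71961790e+02 -1.43550582e-01  3.96860339e+00]
```

View pics/w1.png

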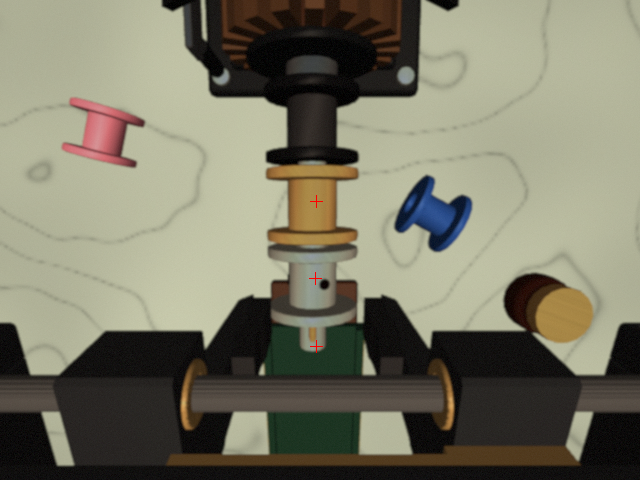

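The wrist view agrees: collar waist centre at (313,280), axle column about 313, fingers centred near 316. That calls for a shift of about -1.5 mm in x. Order is collar, brass, black. Blue (435,213) and pink (105,133) are off to the sides and stay put.

```bash
python3 -m pendant '[-0.008,0.012,0,0,0,0,-0.008,0.012,-0.1,0,0,0,-0.008,0.012,-0.2,0,0,0,-0.008,0.012,-0.28,0,0,0,-0.008,0.012,-0.34,0,0,0,-0.008,0.012,-0.41,0,0,0,-0.008,0.012,-0.41,0,0,0,-0.008,0.012,-0.41,0,0,0]'
python3 -m pendant '[0,-0.01,0,0,0,0,0.001,-0.02,0,0,0,0,0.002,-0.03,0,0,0,0,0.002,-0.04,0,0,0,0]'
python3 -m pendant '[0,-0.01,0,0,0,0,0.001,-0.02,0,0,0,0,0.002,-0.03,0,0,0,0,0.002,-0.04,0,0,0,0]'
```

```text
time: 3.37
ee_pos: [0.5343, 0.1481, 0.1415]
ee_rot: [180.0, -10.0, 94.1]
wrist_force: [-0.3, 0.1, 1.5]
finger_gap: 0.475
gripper_force: 0.0
time: 3.7
ee_pos: [0.5351, 0.1395, 0.1417]
ee_rot: [179.9, -10.0, 94.1]
wrist_force: [-0.6, 2.3, 0.5]
finger_gap: 0.478
gripper_force: 0.9
time: 4.03
ee_pos: [0.5354, 0.1327, 0.1417]
ee_rot: [179.9, -10.2, 94.0]
wrist_force: [-0.2, 8.1, 3.2]
finger_gap: 0.475
gripper_force: 4.2
```

```bash
python3 -m pendant '[0,-0.01,0,0,0,0,0.001,-0.02,0,0,0,0,0.002,-0.03,0,0,0,0,0.003,-0.04,0,0,0,0]'
python3 -m pendant '[0,-0.01,0,0,0,0,0.001,-0.02,0,0,0,0,0.002,-0.03,0,0,0,0,0.003,-0.04,0,0,0,0]'
python3 -m pendant '[0,-0.01,0,0,0,0,0.001,-0.02,0,0,0,0,0.002,-0.03,0,0,0,0,0.003,-0.04,0,0,0,0]'
```

```text
time: 4.37
ee_pos: [0.5354, 0.1234, 0.1408]
ee_rot: [180.0, -10.0, 94.1]
wrist_force: [0.0, 3.8, 0.7]
finger_gap: 0.481
gripper_force: 1.9
time: 4.7
ee_pos: [0.5358, 0.1153, 0.1406]
ee_rot: [-180.0, -10.0, 94.1]
wrist_force: [-1.5, 3.1, 1.6]
finger_gap: 0.478
gripper_force: 1.6
time: 5.03
ee_pos: [0.5363, 0.1074, 0.1404]
ee_rot: [-180.0, -10.0, 94.1]
wrist_force: [-0.5, 3.7, -0.1]
finger_gap: 0.477
gripper_force: 1.8
```

```bash
python3 -m pendant '[0.001,-0.012,-0.002,0,0,0,0.002,-0.024,-0.004,0,0,0,0.003,-0.036,-0.006,0,0,0,0.004,-0.048,-0.008,0,0,0,0.005,-0.06,-0.01,0,0,0,0.005,-0.072,-0.012,0,0,0,0.006,-0.084,-0.015,0,0,0,0.007,-0.096,-0.018,0,0,0,0.008,-0.108,-0.02,0,0,0,0.008,-0.12,-0.022,0,0,0]'
python3 -m pendant '[0.001,-0.012,-0.002,0,0,0,0.002,-0.024,-0.004,0,0,0,0.003,-0.036,-0.006,0,0,0,0.004,-0.048,-0.008,0,0,0,0.005,-0.06,-0.01,0,0,0,0.005,-0.072,-0.012,0,0,0,0.006,-0.084,-0.015,0,0,0,0.007,-0.096,-0.018,0,0,0,0.008,-0.108,-0.02,0,0,0,0.008,-0.12,-0.022,0,0,0]'
```

```text
time: 5.87
ee_pos: [0.5382, 0.0829, 0.1362]
ee_rot: [-180.0, -10.0, 94.1]
wrist_force: [-0.3, 0.9, -1.2]
finger_gap: 0.474
gripper_force: 0.5
time: 6.7
ee_pos: [0.5399, 0.0594, 0.132]
ee_rot: [180.0, -10.0, 94.1]
wrist_force: [-0.0, 1.7, 1.0]
finger_gap: 0.477
gripper_force: 0.8
```

Run:
```python
from h import *
from cell import r,viewer
im=[]
c=viewer.camera("wrist");im.append(c["pixels"][100:460,160:480,::-1])
c=viewer.camera("side");im.append(cv2.resize(c["pixels"][210:330,190:350,::-1],(480,360)))
cv2.imwrite("pics/w2.png",np.hstack(im))
```

```text
(no output)
```

View pics/w2.png

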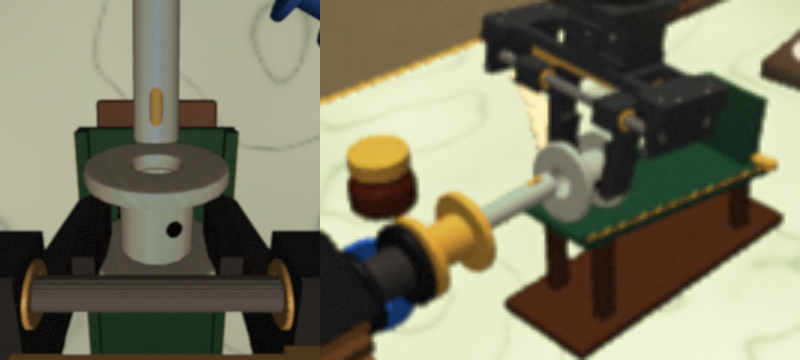

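Left panel: the collar is off the axle, with its rear flange at (155,170) in front of the axle end and seated square on the slope between the rails. Right panel: brass and black are still on the axle. Continue down the tray.

```bash
for i in 1; do python3 -m pendant '[0.001,-0.014,-0.003,0,0,0,0.002,-0.028,-0.006,0,0,0,0.003,-0.042,-0.008,0,0,0,0.004,-0.056,-0.011,0,0,0,0.004,-0.07,-0.014,0,0,0,0.005,-0.084,-0.016,0,0,0,0.006,-0.098,-0.019,0,0,0,0.007,-0.112,-0.022,0,0,0,0.008,-0.126,-0.024,0,0,0,0.009,-0.14,-0.027,0,0,0]'; done
python3 -m pendant '[0.001,-0.014,-0.003,0,0,0,0.002,-0.028,-0.006,0,0,0,0.003,-0.042,-0.008,0,0,0,0.004,-0.056,-0.011,0,0,0,0.004,-0.07,-0.014,0,0,0,0.005,-0.084,-0.016,0,0,0,0.006,-0.098,-0.019,0,0,0,0.007,-0.112,-0.022,0,0,0,0.008,-0.126,-0.024,0,0,0,0.009,-0.14,-0.027,0,0,0]'
python3 -m pendant '[0.001,-0.014,-0.003,0,0,0,0.002,-0.028,-0.006,0,0,0,0.003,-0.042,-0.008,0,0,0,0.004,-0.056,-0.011,0,0,0,0.004,-0.07,-0.014,0,0,0,0.005,-0.084,-0.016,0,0,0,0.006,-0.098,-0.019,0,0,0,0.007,-0.112,-0.022,0,0,0,0.008,-0.126,-0.024,0,0,0,0.009,-0.14,-0.027,0,0,0]'
python3 -m pendant '[0.001,-0.014,-0.003,0,0,0,0.002,-0.028,-0.006,0,0,0,0.003,-0.042,-0.008,0,0,0,0.004,-0.056,-0.011,0,0,0,0.005,-0.07,-0.014,0,0,0,0.005,-0.08,-0.015,0,0,0]'
```

```text
time: 7.63
ee_pos: [0.5416, 0.0313, 0.1265]
ee_rot: [-180.0, -10.0, 94.1]
wrist_force: [0.7, 1.9, 1.3]
finger_gap: 0.476
gripper_force: 0.9
time: 8.47
ee_pos: [0.5433, 0.0033, 0.121]
ee_rot: [-180.0, -10.0, 94.1]
wrist_force: [0.0, 1.3, 3.0]
finger_gap: 0.475
gripper_force: 1.0
time: 9.3
ee_pos: [0.5451, -0.0247, 0.1156]
ee_rot: [-180.0, -10.0, 94.1]
wrist_force: [0.7, 0.9, 2.4]
finger_gap: 0.48
gripper_force: 1.0
time: 9.8
ee_pos: [0.5462, -0.0408, 0.1126]
ee_rot: [-180.0, -10.0, 94.1]
wrist_force: [0.6, 1.2, -0.6]
finger_gap: 0.478
gripper_force: 0.7
```

```bash
python3 -m pendant '[0,-0.007,-0.001,0,0,0,0.001,-0.014,-0.002,0,0,0,0.001,-0.021,-0.004,0,0,0,0.002,-0.028,-0.005,0,0,0,0.002,-0.035,-0.006,0,0,0,0.003,-0.042,-0.008,0,0,0,0.003,-0.049,-0.009,0,0,0,0.004,-0.056,-0.01,0,0,0,0.004,-0.063,-0.011,0,0,0,0.005,-0.07,-0.012,0,0,0]'
python3 -m pendant '[0,-0.006,-0.001,0,0,0,0.001,-0.012,-0.002,0,0,0,0.001,-0.018,-0.003,0,0,0,0.001,-0.024,-0.004,0,0,0,0.002,-0.03,-0.005,0,0,0]'
python3 -m pendant '[0,-0.006,-0.001,0,0,0,0.001,-0.012,-0.002,0,0,0,0.001,-0.018,-0.003,0,0,0,0.001,-0.024,-0.004,0,0,0]'
```

```text
time: 10.63
ee_pos: [0.547, -0.0546, 0.1101]
ee_rot: [-180.0, -10.0, 94.1]
wrist_force: [0.4, 1.7, 0.3]
finger_gap: 0.483
gripper_force: 0.5
time: 11.05
ee_pos: [0.5475, -0.0606, 0.1092]
ee_rot: [-180.0, -10.0, 94.1]
wrist_force: [-0.8, 0.9, -0.1]
finger_gap: 0.477
gripper_force: 0.5
time: 11.38
ee_pos: [0.5477, -0.0654, 0.1084]
ee_rot: [-180.0, -10.0, 94.1]
wrist_force: [-0.2, 0.3, 0.2]
finger_gap: 0.479
gripper_force: 0.4
```

```bash
python3 -m pendant '[0,-0.006,-0.001,0,0,0,0.001,-0.012,-0.002,0,0,0,0.001,-0.018,-0.003,0,0,0]'
python3 -m pendant '[0,-0.005,-0.001,0,0,0,0.001,-0.01,-0.002,0,0,0,0.001,-0.015,-0.003,0,0,0]'
python3 -m pendant '[0,-0.005,-0.001,0,0,0,0.001,-0.01,-0.002,0,0,0]'
```

```text
time: 11.63
ee_pos: [0.548, -0.069, 0.1079]
ee_rot: [-180.0, -10.0, 94.1]
wrist_force: [-0.3, 0.9, -0.4]
finger_gap: 0.478
gripper_force: 0.4
time: 11.88
ee_pos: [0.5482, -0.0719, 0.1074]
ee_rot: [-180.0, -10.0, 94.1]
wrist_force: [-0.2, 1.1, -0.8]
finger_gap: 0.482
gripper_force: 0.5
time: 12.05
ee_pos: [0.5484, -0.0739, 0.107]
ee_rot: [-180.0, -10.0, 94.1]
wrist_force: [-0.5, 0.5, -0.2]
finger_gap: 0.48
gripper_force: 0.6
```

```bash
python3 -m pendant '[0,-0.005,-0.001,0,0,0,0.001,-0.01,-0.002,0,0,0]'
python3 -m pendant '[0,-0.005,-0.001,0,0,0,0.001,-0.01,-0.002,0,0,0]'
python3 -m pendant '[0,-0.005,-0.001,0,0,0]'
python3 -m pendant '[0,-0.005,-0.001,0,0,0]'
```

```text
time: 12.22
ee_pos: [0.5486, -0.0759, 0.1066]
ee_rot: [-180.0, -10.0, 94.1]
wrist_force: [-0.0, 1.6, 0.8]
finger_gap: 0.477
gripper_force: 0.7
time: 12.38
ee_pos: [0.5488, -0.0779, 0.1062]
ee_rot: [-180.0, -10.0, 94.1]
wrist_force: [-0.7, 1.7, 0.8]
finger_gap: 0.482
gripper_force: 0.8
time: 12.47
ee_pos: [0.5489, -0.0789, 0.106]
ee_rot: [180.0, -10.0, 94.1]
wrist_force: [0.2, 1.3, 1.6]
finger_gap: 0.479
gripper_force: 0.8
time: 12.55
ee_pos: [0.5489, -0.0799, 0.1058]
ee_rot: [180.0, -10.0, 94.1]
wrist_force: [0.5, 3.3, 1.6]
finger_gap: 0.48
gripper_force: 2.2
```

Force is beginning to rise.

```bash
python3 -m pendant '[0,-0.005,-0.001,0,0,0]'
python3 -m pendant '[0,-0.004,-0.001,0,0,0]'
```

```text
time: 12.63
ee_pos: [0.5489, -0.08, 0.1058]
ee_rot: [180.0, -10.1, 94.1]
wrist_force: [-0.5, 8.0, 2.4]
finger_gap: 0.478
gripper_force: 4.0
time: 12.72
ee_pos: [0.5489, -0.0801, 0.1058]
ee_rot: [180.0, -10.2, 94.1]
wrist_force: [0.2, 9.9, 4.5]
finger_gap: 0.481
gripper_force: 5.0
```

```bash
python3 -m pendant '[0,-0.005,-0.001,0,0,0,0,-0.005,-0.001,0,0,0]'
python3 -m pendant '[0,-0.004,0,0,0,0,0,-0.004,0,0,0,0,0,-0.004,0,0,0,0,0,-0.004,0,0,0,0]'
```

```text
time: 12.88
ee_pos: [0.5489, -0.0802, 0.1058]
ee_rot: [180.0, -10.3, 94.1]
wrist_force: [-0.4, 10.0, 3.9]
finger_gap: 0.483
gripper_force: 5.5
time: 13.22
ee_pos: [0.5489, -0.0803, 0.1058]
ee_rot: [-180.0, -10.3, 94.1]
wrist_force: [0.2, 12.0, 5.0]
finger_gap: 0.478
gripper_force: 6.5
```

```bash
python3 -m pendant '[0,-0.006,0,0,0,0,0,-0.006,0,0,0,0,0,-0.006,0,0,0,0,0,-0.006,0,0,0,0]'
python3 -m pendant '[0,0.02,0.003,0,0,0,0,0.05,0.009,0,0,0,0,0.05,0.009,0,0,0,0,0.035,0.1,0,0,0,0,0.01,0.25,0,0,0,0,0,0.32,0,0,0,0,0,0.4,0,0,0,0,0,0.6,0,0,0,0,0,0.6,0,0,0]'
python3 -m pendant '[-0.04,0.8,0,0,0,0,-0.04,0.8,0,0,0,0,-0.04,0.8,0,0,0,0,-0.04,0.8,0,0,0,0,-0.04,0.8,0,0,0,0]'
```

```text
time: 13.55
ee_pos: [0.5489, -0.0804, 0.1058]
ee_rot: [-180.0, -10.4, 94.1]
wrist_force: [1.5, 16.1, 4.8]
finger_gap: 0.481
gripper_force: 8.2
time: 14.3
ee_pos: [0.5524, -0.0863, 0.2324]
ee_rot: [179.4, -9.8, 94.1]
wrist_force: [1.1, -0.7, 1.3]
finger_gap: 0.479
gripper_force: 0.0
time: 14.72
ee_pos: [0.5401, 0.08, 0.2254]
ee_rot: [180.0, -10.1, 94.3]
wrist_force: [-1.1, -0.3, -0.3]
finger_gap: 0.478
gripper_force: 0.0
```

```bash
python3 -m pendant '[-0.046,0.59,0,0,0,0,-0.046,0.59,0,0,0,0,-0.046,0.59,0,0,0,0,-0.046,0.59,0,0,0,0,-0.046,0.59,0,0,0,0]'
python3 - <<'E'
from h import *
from cell import r,viewer
im=[]
print(r.get_state()["ee_pos"])
c=viewer.camera("wrist");print(proj(c,(.5308,.197,.135)));im.append(c["pixels"][60:420,160:480,::-1])
c=viewer.camera("side");im.append(cv2.resize(c["pixels"][210:330,190:350,::-1],(480,360)))
cv2.imwrite("pics/w3.png",np.hstack(im))
E
```

```text
time: 15.13
ee_pos: [0.5315, 0.194, 0.225]
ee_rot: [180.0, -10.0, 94.3]
wrist_force: [-0.6, 0.7, -0.5]
finger_gap: 0.477
gripper_force: 0.0
[0.53152196 0.19401834 0.22498292]
[316.36946249 277.88487866]
```

View pics/w3.png

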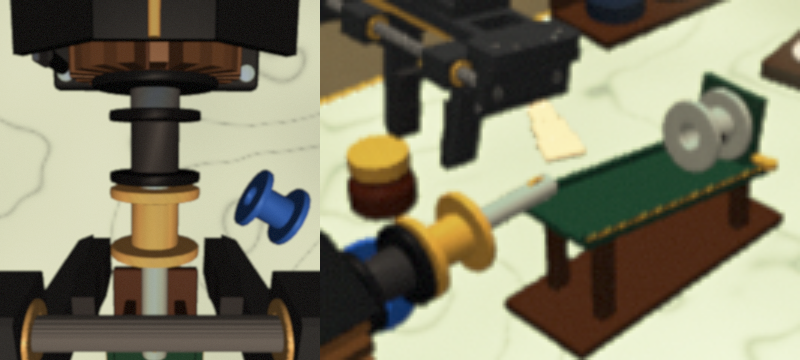

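Right panel: the collar sits at the back stop (710,130), brass and black still on the axle. Left panel: brass waist mid (155,219), in line with the fingers.

```bash
python3 -m pendant '[-0.002,0.02,0,0,0,0,-0.002,0.02,-0.1,0,0,0,-0.002,0.02,-0.2,0,0,0,-0.002,0.02,-0.28,0,0,0,-0.002,0.02,-0.34,0,0,0,-0.002,0.02,-0.418,0,0,0,-0.002,0.02,-0.418,0,0,0,-0.002,0.02,-0.418,0,0,0]'
python3 -m pendant '[0.001,-0.014,0,0,0,0,0.002,-0.028,0,0,0,0,0.003,-0.042,0,0,0,0,0.004,-0.056,0,0,0,0,0.005,-0.07,0,0,0,0,0.006,-0.084,0,0,0,0,0.007,-0.098,0,0,0,0,0.008,-0.112,0,0,0,0,0.009,-0.126,0,0,0,0,0.01,-0.14,0,0,0,0]'
python3 -m pendant '[0.001,-0.014,0,0,0,0,0.002,-0.028,0,0,0,0,0.003,-0.042,0,0,0,0,0.004,-0.056,0,0,0,0,0.005,-0.07,0,0,0,0,0.006,-0.084,0,0,0,0,0.007,-0.098,0,0,0,0,0.008,-0.112,0,0,0,0,0.009,-0.126,0,0,0,0,0.01,-0.14,0,0,0,0]'
```

```text
time: 15.9
ee_pos: [0.5307, 0.1964, 0.1407]
ee_rot: [-179.9, -10.0, 94.0]
wrist_force: [-0.6, 0.9, 0.4]
finger_gap: 0.481
gripper_force: 0.0
time: 16.73
ee_pos: [0.5334, 0.1693, 0.1418]
ee_rot: [180.0, -10.0, 94.1]
wrist_force: [-0.4, 3.6, 2.1]
finger_gap: 0.479
gripper_force: 2.1
time: 17.57
ee_pos: [0.5351, 0.1411, 0.1415]
ee_rot: [-180.0, -10.0, 94.1]
wrist_force: [1.4, 4.6, 3.5]
finger_gap: 0.485
gripper_force: 2.3
```

```bash
python3 -m pendant '[0.001,-0.01,0,0,0,0,0.001,-0.02,0,0,0,0,0.002,-0.03,0,0,0,0,0.003,-0.04,0,0,0,0]'
python3 -m pendant '[0.001,-0.01,0,0,0,0,0.001,-0.02,0,0,0,0,0.002,-0.03,0,0,0,0,0.003,-0.04,0,0,0,0]'
python3 -m pendant '[0.001,-0.01,0,0,0,0,0.001,-0.02,0,0,0,0,0.002,-0.03,0,0,0,0,0.003,-0.04,0,0,0,0]'
python3 -m pendant '[0.001,-0.01,0,0,0,0,0.001,-0.02,0,0,0,0,0.002,-0.03,0,0,0,0,0.003,-0.04,0,0,0,0]'
```

```text
time: 17.9
ee_pos: [0.5354, 0.1335, 0.1413]
ee_rot: [-179.9, -10.1, 94.1]
wrist_force: [0.5, 6.4, 2.5]
finger_gap: 0.481
gripper_force: 3.7
time: 18.23
ee_pos: [0.5359, 0.125, 0.141]
ee_rot: [-179.9, -10.0, 94.1]
wrist_force: [-0.5, -0.7, -0.5]
finger_gap: 0.479
gripper_force: 0.0
time: 18.57
ee_pos: [0.5363, 0.1171, 0.141]
ee_rot: [-179.9, -10.0, 94.1]
wrist_force: [-1.0, 3.7, 0.0]
finger_gap: 0.474
gripper_force: 1.6
time: 18.9
ee_pos: [0.5373, 0.1092, 0.1412]
ee_rot: [-180.0, -10.0, 94.1]
wrist_force: [-0.4, 4.1, -1.5]
finger_gap: 0.48
gripper_force: 1.9
```

```bash
python3 -m pendant '[0.001,-0.012,-0.002,0,0,0,0.002,-0.024,-0.004,0,0,0,0.003,-0.036,-0.006,0,0,0,0.004,-0.048,-0.008,0,0,0,0.005,-0.06,-0.01,0,0,0,0.005,-0.072,-0.012,0,0,0,0.006,-0.084,-0.015,0,0,0,0.007,-0.096,-0.018,0,0,0,0.008,-0.108,-0.02,0,0,0,0.008,-0.12,-0.022,0,0,0]'
python3 -m pendant '[0.001,-0.012,-0.002,0,0,0,0.002,-0.024,-0.004,0,0,0,0.003,-0.036,-0.006,0,0,0,0.004,-0.048,-0.008,0,0,0,0.005,-0.06,-0.01,0,0,0,0.005,-0.072,-0.012,0,0,0,0.006,-0.084,-0.015,0,0,0,0.007,-0.096,-0.018,0,0,0,0.008,-0.108,-0.02,0,0,0,0.008,-0.12,-0.022,0,0,0]'
python3 -m pendant '[0.001,-0.014,-0.003,0,0,0,0.002,-0.028,-0.006,0,0,0,0.003,-0.042,-0.008,0,0,0,0.004,-0.056,-0.011,0,0,0,0.004,-0.07,-0.014,0,0,0,0.005,-0.084,-0.016,0,0,0,0.006,-0.098,-0.019,0,0,0,0.007,-0.112,-0.022,0,0,0,0.008,-0.126,-0.024,0,0,0,0.009,-0.14,-0.027,0,0,0]'
python3 -m pendant '[0.001,-0.014,-0.003,0,0,0,0.002,-0.028,-0.006,0,0,0,0.003,-0.042,-0.008,0,0,0,0.004,-0.056,-0.011,0,0,0,0.004,-0.07,-0.014,0,0,0,0.005,-0.084,-0.016,0,0,0,0.006,-0.098,-0.019,0,0,0,0.007,-0.112,-0.022,0,0,0,0.008,-0.126,-0.024,0,0,0,0.009,-0.14,-0.027,0,0,0]'
python3 -m pendant '[0.001,-0.012,-0.002,0,0,0,0.002,-0.024,-0.004,0,0,0,0.003,-0.036,-0.006,0,0,0,0.004,-0.048,-0.008,0,0,0,0.005,-0.06,-0.01,0,0,0,0.005,-0.072,-0.012,0,0,0,0.006,-0.084,-0.015,0,0,0,0.007,-0.096,-0.018,0,0,0,0.008,-0.108,-0.02,0,0,0,0.008,-0.12,-0.022,0,0,0]'
```

```text
time: 19.73
ee_pos: [0.5396, 0.0849, 0.1371]
ee_rot: [180.0, -10.0, 94.1]
wrist_force: [0.3, 2.3, -1.7]
finger_gap: 0.48
gripper_force: 1.3
time: 20.57
ee_pos: [0.5409, 0.0612, 0.1329]
ee_rot: [180.0, -10.0, 94.1]
wrist_force: [0.6, 2.4, 1.4]
finger_gap: 0.478
gripper_force: 1.1
time: 21.4
ee_pos: [0.5425, 0.0331, 0.1272]
ee_rot: [-180.0, -10.0, 94.1]
wrist_force: [0.2, 1.2, 1.5]
finger_gap: 0.477
gripper_force: 1.1
time: 22.23
ee_pos: [0.5443, 0.0051, 0.1218]
ee_rot: [-180.0, -10.0, 94.1]
wrist_force: [-0.3, 2.1, 1.2]
finger_gap: 0.479
gripper_force: 1.1
time: 23.07
ee_pos: [0.546, -0.0189, 0.1175]
ee_rot: [-180.0, -10.0, 94.1]
wrist_force: [0.5, 1.2, 0.2]
finger_gap: 0.481
gripper_force: 0.9
```

```bash
python3 -m pendant '[0,-0.008,-0.001,0,0,0,0.001,-0.016,-0.003,0,0,0,0.001,-0.024,-0.004,0,0,0,0.002,-0.032,-0.006,0,0,0,0.002,-0.04,-0.007,0,0,0,0.003,-0.047,-0.008,0,0,0,0.003,-0.053,-0.009,0,0,0,0.003,-0.059,-0.01,0,0,0]'
python3 -m pendant '[0,-0.005,-0.001,0,0,0,0,-0.01,-0.002,0,0,0]'
python3 -m pendant '[0,-0.005,-0.001,0,0,0]'
python3 -m pendant '[0,-0.005,-0.001,0,0,0]'
```

```text
time: 23.73
ee_pos: [0.5465, -0.0306, 0.1154]
ee_rot: [-180.0, -10.0, 94.1]
wrist_force: [0.2, 1.3, -1.3]
finger_gap: 0.476
gripper_force: 0.7
time: 23.9
ee_pos: [0.5465, -0.0325, 0.115]
ee_rot: [-180.0, -10.0, 94.1]
wrist_force: [-0.0, 1.0, 0.1]
finger_gap: 0.481
gripper_force: 0.8
time: 23.98
ee_pos: [0.5465, -0.0335, 0.1149]
ee_rot: [-180.0, -10.0, 94.1]
wrist_force: [0.1, 2.4, -0.4]
finger_gap: 0.477
gripper_force: 0.8
time: 24.07
ee_pos: [0.5465, -0.0345, 0.1147]
ee_rot: [-180.0, -10.0, 94.1]
wrist_force: [-1.0, 0.9, 0.5]
finger_gap: 0.477
gripper_force: 0.8
```

```bash
python3 -m pendant '[0,-0.005,-0.001,0,0,0]'
python3 -m pendant '[0,-0.005,-0.001,0,0,0]'
python3 -m pendant '[0,-0.005,-0.001,0,0,0]'
```

```text
time: 24.15
ee_pos: [0.5465, -0.0349, 0.1146]
ee_rot: [-180.0, -10.1, 94.0]
wrist_force: [0.0, 5.6, 2.2]
finger_gap: 0.478
gripper_force: 3.1
time: 24.23
ee_pos: [0.5465, -0.0351, 0.1146]
ee_rot: [-180.0, -10.2, 94.0]
wrist_force: [-0.8, 9.2, 2.7]
finger_gap: 0.484
gripper_force: 4.8
time: 24.32
ee_pos: [0.5465, -0.0352, 0.1146]
ee_rot: [-180.0, -10.3, 94.0]
wrist_force: [0.4, 12.0, 4.1]
finger_gap: 0.482
gripper_force: 6.4
```

```bash
python3 -m pendant '[0,-0.004,0,0,0,0,0,-0.006,0,0,0,0,0,-0.006,0,0,0,0,0,-0.006,0,0,0,0,0,-0.006,0,0,0,0]'
python3 -m pendant '[0,0.02,0.003,0,0,0,0,0.05,0.009,0,0,0,0,0.05,0.009,0,0,0,0,0.035,0.1,0,0,0,0,0.01,0.25,0,0,0,0,0,0.32,0,0,0,0,0,0.4,0,0,0,0,0,0.56,0,0,0,0,0,0.56,0,0,0]'
python3 -m pendant '[-0.05,0.8,0,0,0,0,-0.05,0.8,0,0,0,0,-0.05,0.8,0,0,0,0,-0.05,0.8,0,0,0,0,-0.05,0.8,0,0,0,0]'
python3 -m pendant '[-0.047,0.6,0,0,0,0,-0.047,0.6,0,0,0,0,-0.047,0.6,0,0,0,0,-0.047,0.6,0,0,0,0,-0.047,0.6,0,0,0,0,-0.047,0.6,0,0,0,0]'
python3 - <<'E'
from h import *
from cell import r,viewer
im=[]
print(r.get_state()["ee_pos"])
c=viewer.camera("wrist");print(proj(c,(.527,.2474,.135)));im.append(c["pixels"][60:420,160:480,::-1])
c=viewer.camera("side");im.append(cv2.resize(c["pixels"][210:330,190:350,::-1],(480,360)))
cv2.imwrite("pics/w4.png",np.clip(np.hstack(im)*1.5,0,255))
E
```

```text
time: 24.73
ee_pos: [0.5464, -0.0353, 0.1146]
ee_rot: [-180.0, -10.4, 94.0]
wrist_force: [0.0, 13.0, 2.9]
finger_gap: 0.475
gripper_force: 6.7
time: 25.48
ee_pos: [0.5499, -0.0398, 0.2323]
ee_rot: [179.4, -9.8, 94.2]
wrist_force: [0.7, -0.3, 0.7]
finger_gap: 0.479
gripper_force: 0.0
time: 25.9
ee_pos: [0.5356, 0.1261, 0.2259]
ee_rot: [180.0, -10.1, 94.3]
wrist_force: [0.2, -0.4, 0.5]
finger_gap: 0.479
gripper_force: 0.0
time: 26.4
ee_pos: [0.5272, 0.2405, 0.2255]
ee_rot: [-180.0, -9.9, 94.1]
wrist_force: [0.5, -0.0, 0.2]
finger_gap: 0.48
gripper_force: 0.0
[0.52719133 0.24049371 0.22553171]
[317.70847066 272.01773052][ WARN:0@0.936] global loadsave.cpp:1063 imwrite_ Unsupported depth image for selected encoder is fallbacked to CV_8U.
```

View pics/w4.png

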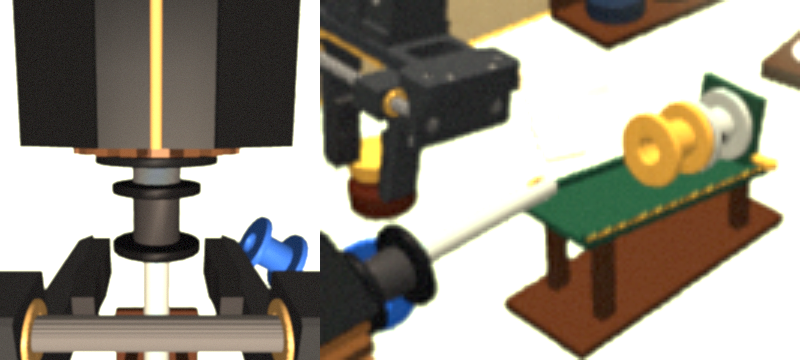

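Right panel: brass is home against the collar at the stop; black is still on the axle. Left panel: black waist mid (155,216), so its centre is at y≈0.245, in line with the fingers.

```bash
python3 -m pendant '[-0.002,0.022,0,0,0,0,-0.002,0.022,-0.1,0,0,0,-0.002,0.022,-0.2,0,0,0,-0.002,0.022,-0.28,0,0,0,-0.002,0.022,-0.34,0,0,0]'
python3 -m pendant '[0,0,-0.04,0,0,0,0,0,-0.078,0,0,0,0,0,-0.078,0,0,0]'
python3 -m pendant '[0.001,-0.014,0,0,0,0,0.002,-0.028,0,0,0,0,0.003,-0.042,0,0,0,0,0.004,-0.056,0,0,0,0,0.005,-0.07,0,0,0,0,0.006,-0.084,0,0,0,0,0.007,-0.098,0,0,0,0,0.008,-0.112,0,0,0,0,0.009,-0.126,0,0,0,0,0.01,-0.14,0,0,0,0]'
python3 -m pendant '[0.001,-0.014,0,0,0,0,0.002,-0.028,0,0,0,0,0.003,-0.042,0,0,0,0,0.004,-0.056,0,0,0,0,0.005,-0.07,0,0,0,0,0.006,-0.084,0,0,0,0,0.007,-0.098,0,0,0,0,0.008,-0.112,0,0,0,0,0.009,-0.126,0,0,0,0,0.01,-0.14,0,0,0,0]'
```

```text
time: 26.92
ee_pos: [0.5264, 0.2445, 0.1565]
ee_rot: [-179.9, -10.0, 94.0]
wrist_force: [0.4, 0.1, -0.1]
finger_gap: 0.482
gripper_force: 0.0
time: 27.17
ee_pos: [0.5262, 0.2452, 0.1411]
ee_rot: [-179.9, -10.0, 94.0]
wrist_force: [-0.0, -0.9, 0.6]
finger_gap: 0.478
gripper_force: 0.0
time: 28.0
ee_pos: [0.5291, 0.2178, 0.143]
ee_rot: [180.0, -10.0, 94.1]
wrist_force: [-0.2, 2.9, 2.2]
finger_gap: 0.476
gripper_force: 1.7
time: 28.83
ee_pos: [0.5308, 0.1895, 0.1425]
ee_rot: [-180.0, -10.0, 94.1]
wrist_force: [1.0, 2.8, 1.6]
finger_gap: 0.477
gripper_force: 1.9
```

```bash
python3 -m pendant '[0.001,-0.014,0,0,0,0,0.002,-0.028,0,0,0,0,0.003,-0.042,0,0,0,0,0.004,-0.056,0,0,0,0,0.005,-0.07,0,0,0,0,0.006,-0.084,0,0,0,0,0.007,-0.098,0,0,0,0,0.008,-0.112,0,0,0,0,0.009,-0.126,0,0,0,0,0.01,-0.14,0,0,0,0]'
python3 -m pendant '[0.001,-0.012,0,0,0,0,0.002,-0.024,0,0,0,0,0.003,-0.036,0,0,0,0,0.004,-0.048,0,0,0,0,0.005,-0.06,0,0,0,0,0.005,-0.072,0,0,0,0,0.006,-0.084,0,0,0,0,0.007,-0.096,0,0,0,0,0.008,-0.108,0,0,0,0,0.008,-0.12,0,0,0,0]'
python3 -m pendant '[0.001,-0.01,0,0,0,0,0.001,-0.02,0,0,0,0,0.002,-0.03,0,0,0,0,0.003,-0.04,0,0,0,0]'
python3 -m pendant '[0.001,-0.01,0,0,0,0,0.001,-0.02,0,0,0,0,0.002,-0.03,0,0,0,0,0.003,-0.04,0,0,0,0]'
python3 -m pendant '[0.001,-0.01,0,0,0,0,0.001,-0.02,0,0,0,0,0.002,-0.03,0,0,0,0,0.003,-0.04,0,0,0,0]'
python3 -m pendant '[0.001,-0.01,0,0,0,0,0.001,-0.02,0,0,0,0,0.002,-0.03,0,0,0,0,0.003,-0.04,0,0,0,0]'
```

```text
time: 29.67
ee_pos: [0.5327, 0.1615, 0.1425]
ee_rot: [-180.0, -10.0, 94.1]
wrist_force: [1.4, 3.1, 3.3]
finger_gap: 0.478
gripper_force: 1.8
time: 30.5
ee_pos: [0.5344, 0.1375, 0.1425]
ee_rot: [-180.0, -10.0, 94.1]
wrist_force: [1.0, 4.4, 3.0]
finger_gap: 0.476
gripper_force: 1.7
time: 30.83
ee_pos: [0.5348, 0.1307, 0.1427]
ee_rot: [-180.0, -10.2, 94.0]
wrist_force: [-0.3, 9.4, 2.8]
finger_gap: 0.478
gripper_force: 5.2
time: 31.17
ee_pos: [0.5348, 0.1215, 0.1419]
ee_rot: [-179.9, -10.0, 94.1]
wrist_force: [-0.5, 4.1, 1.0]
finger_gap: 0.478
gripper_force: 2.0
time: 31.5
ee_pos: [0.5358, 0.1136, 0.1421]
ee_rot: [-179.9, -10.0, 94.1]
wrist_force: [-0.5, 3.9, -0.8]
finger_gap: 0.479
gripper_force: 1.9
time: 31.83
ee_pos: [0.5364, 0.1057, 0.1422]
ee_rot: [-179.9, -10.0, 94.1]
wrist_force: [-1.8, 3.8, -0.3]
finger_gap: 0.473
gripper_force: 2.1
```

```bash
python3 -m pendant '[0.001,-0.012,-0.002,0,0,0,0.002,-0.024,-0.004,0,0,0,0.003,-0.036,-0.007,0,0,0,0.004,-0.048,-0.01,0,0,0,0.005,-0.06,-0.012,0,0,0,0.005,-0.072,-0.015,0,0,0,0.006,-0.084,-0.018,0,0,0,0.007,-0.096,-0.021,0,0,0,0.008,-0.108,-0.024,0,0,0,0.008,-0.12,-0.026,0,0,0]'
python3 -m pendant '[0.001,-0.012,-0.002,0,0,0,0.002,-0.024,-0.004,0,0,0,0.003,-0.036,-0.006,0,0,0,0.004,-0.048,-0.008,0,0,0,0.005,-0.06,-0.01,0,0,0,0.005,-0.072,-0.012,0,0,0,0.006,-0.084,-0.015,0,0,0,0.007,-0.096,-0.018,0,0,0,0.008,-0.108,-0.02,0,0,0,0.008,-0.12,-0.022,0,0,0]'
python3 -m pendant '[0.001,-0.014,-0.003,0,0,0,0.002,-0.028,-0.006,0,0,0,0.003,-0.042,-0.008,0,0,0,0.004,-0.056,-0.011,0,0,0,0.004,-0.07,-0.014,0,0,0,0.005,-0.084,-0.016,0,0,0,0.006,-0.098,-0.019,0,0,0,0.007,-0.112,-0.022,0,0,0,0.008,-0.126,-0.024,0,0,0,0.009,-0.14,-0.027,0,0,0]'
python3 -m pendant '[0.001,-0.008,-0.001,0,0,0,0.001,-0.016,-0.003,0,0,0,0.002,-0.024,-0.005,0,0,0,0.002,-0.032,-0.006,0,0,0,0.002,-0.04,-0.008,0,0,0,0.003,-0.048,-0.009,0,0,0,0.003,-0.056,-0.011,0,0,0,0.004,-0.064,-0.012,0,0,0,0.004,-0.07,-0.013,0,0,0]'
```

```text
time: 32.67
ee_pos: [0.539, 0.0809, 0.1375]
ee_rot: [179.9, -9.9, 94.1]
wrist_force: [0.5, 1.5, -0.4]
finger_gap: 0.479
gripper_force: 0.4
time: 33.5
ee_pos: [0.54, 0.0576, 0.1329]
ee_rot: [180.0, -10.0, 94.1]
wrist_force: [0.0, 1.5, 0.9]
finger_gap: 0.48
gripper_force: 0.7
time: 34.33
ee_pos: [0.5417, 0.0295, 0.1274]
ee_rot: [-180.0, -10.0, 94.1]
wrist_force: [-0.3, 1.6, 0.6]
finger_gap: 0.48
gripper_force: 0.6
time: 35.08
ee_pos: [0.5426, 0.0156, 0.1249]
ee_rot: [-180.0, -10.0, 94.1]
wrist_force: [0.1, 0.6, -0.7]
finger_gap: 0.48
gripper_force: 0.6
```

```bash
python3 -m pendant '[0,-0.006,-0.001,0,0,0,0.001,-0.012,-0.002,0,0,0,0.001,-0.018,-0.003,0,0,0]'
python3 -m pendant '[0,-0.005,-0.001,0,0,0]'
python3 -m pendant '[0,-0.005,-0.001,0,0,0]'
python3 -m pendant '[0,-0.005,-0.001,0,0,0]'
python3 -m pendant '[0,-0.005,-0.001,0,0,0]'
```

```text
time: 35.33
ee_pos: [0.5427, 0.012, 0.1243]
ee_rot: [-180.0, -10.0, 94.1]
wrist_force: [-0.4, 1.8, 1.3]
finger_gap: 0.48
gripper_force: 0.6
time: 35.42
ee_pos: [0.5428, 0.0111, 0.1241]
ee_rot: [-180.0, -10.0, 94.1]
wrist_force: [0.2, 2.4, 0.5]
finger_gap: 0.48
gripper_force: 1.0
time: 35.5
ee_pos: [0.5429, 0.0103, 0.1239]
ee_rot: [180.0, -10.0, 94.1]
wrist_force: [0.6, 3.1, 0.3]
finger_gap: 0.48
gripper_force: 1.2
time: 35.58
ee_pos: [0.5429, 0.01, 0.1239]
ee_rot: [180.0, -10.1, 94.0]
wrist_force: [1.1, 8.7, 1.0]
finger_gap: 0.48
gripper_force: 3.8
time: 35.67
ee_pos: [0.5429, 0.0098, 0.1239]
ee_rot: [180.0, -10.2, 94.0]
wrist_force: [0.3, 11.0, 2.5]
finger_gap: 0.476
gripper_force: 5.3
```

```bash
python3 -m pendant '[0,-0.005,0,0,0,0,0,-0.01,0,0,0,0,0,-0.01,0,0,0,0,0,-0.01,0,0,0,0,0,-0.01,0,0,0,0]'
python3 -m pendant '[0,0.02,0.003,0,0,0,0,0.05,0.009,0,0,0,0,0.05,0.009,0,0,0,0,0.035,0.1,0,0,0,0,0.01,0.25,0,0,0,0,0,0.32,0,0,0,0,0,0.4,0,0,0,0,0,0.56,0,0,0,0,0,0.56,0,0,0]'
python3 -m pendant '[0,0.3,0.5,0,0,0,0,0.6,0.5,0,0,0,0,0.8,0.5,0,0,0,0,0.8,0.5,0,0,0,0,0.8,0.5,0,0,0,0,0.8,0.5,0,0,0]'
python3 - <<'E'
from h import *
from cell import r,viewer
im=[]
print(r.get_state()["ee_pos"])
c=viewer.camera("top");im.append(cv2.resize(c["pixels"][200:290,190:330,::-1],(480,309)))
c=viewer.camera("side");im.append(cv2.resize(c["pixels"][222:325,230:350,::-1],(320,309)))
cv2.imwrite("pics/w5.png",np.hstack(im))
E
```

```text
time: 36.08
ee_pos: [0.5428, 0.0096, 0.124]
ee_rot: [-180.0, -10.4, 94.0]
wrist_force: [1.8, 14.7, 1.5]
finger_gap: 0.48
gripper_force: 6.9
time: 36.83
ee_pos: [0.546, 0.0053, 0.2417]
ee_rot: [179.4, -9.9, 94.1]
wrist_force: [1.2, -0.2, 1.0]
finger_gap: 0.476
gripper_force: 0.0
time: 37.33
ee_pos: [0.5436, 0.1703, 0.3385]
ee_rot: [179.7, -10.1, 94.4]
wrist_force: [-1.0, 0.2, 0.2]
finger_gap: 0.478
gripper_force: 0.0
[0.54359995 0.17034153 0.33847692]
```

View pics/w5.png

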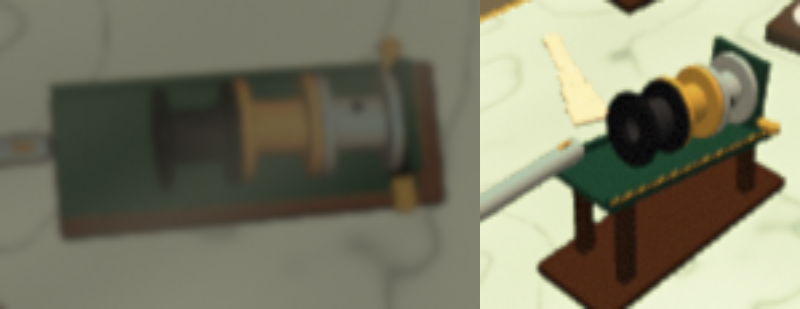

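All three lie in a tight row at the stop: collar (365,120), brass (275,125), black (195,130). The axle is bare and the arm is clear.

```bash
python3 -m pendant '[0,0,0,0,0,0,0,0,0,0,0,0,0,0,0,0,0,0]'; python3 -c "
from cell import workorder
print(workorder.job_done())"
```

```text
time: 37.68
ee_pos: [0.5426, 0.1648, 0.3343]
ee_rot: [-179.9, -10.0, 94.0]
wrist_force: [-0.2, 0.6, 0.4]
finger_gap: 0.478
gripper_force: 0.0
the job is handed in; nothing more can be done
None
```

The job is handed in at about 38 s (no verdict was returned): collar, brass spacer and black spacer lie pressed home in a row at the tray's back stop (readings peaked at about 16 N at the wrist), the axle is bare, and the arm went nowhere near the bell or the loose things.

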